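# Find the ring pendant's box and latch it

## Robot

A 6-joint arm with a two-finger parallel gripper is mounted at the origin on the work surface. World frame = base frame: x ahead of the robot, y to its left, z up, the work surface at z = 0. Lengths are in m, angles in rad, forces in N, time in s.
With the tool pointing down it reaches from about 0.275 to 0.825 m from the base axis. Payload 4.9 kg.
Tool frame: the origin (TCP) lies midway between the tips of the shut fingers; the grasp point (between the pads) lies 19 mm behind it (grip_point_offset is the distance from the TCP to the grasp point, in m); z points along the fingers, x is the direction in which the jaws open and shut, and the axes are right-handed (so a half turn about z gives the same grasp; the last joint's range is limited). The gripper opens to 85 mm and grips with 20 to 120 N. Pads are 22 mm wide; open, the fingers measure 114 mm over their backs; the gripper's body (76 mm by 85 mm) begins 54 mm behind the grasp point. The pads swing forward as they close: fully open they stand 13 mm farther back than shut.
Start: joints at [0.969, 0.326, -0.193, 1.052, 0, 1.437], TCP at [0.248, 0.491, 0.231] pointing down, gripper open.
Joint ranges: [-2.65, 2.65], [-0.97, 1.79], [-1.3, 1.35], [-1.93, 2.1], [-1.47, 1.37], [-3.14, 3.14]. Speed limits (rad/s): [2.57, 2.57, 3.14, 3.14, 3.14, 3.14].

## Interface

Orientations are given as a rotation vector (axis times angle).
In Python, from cell import * gives the robot as it stands. Calls block until the motion is done:
- movep(position, orientation): joint-space move of the TCP to a pose.
- move_l(position, velocity=0.15, rot=None, until_force=None): straight line of the TCP; rot=None keeps the orientation; velocity is the mean speed in m/s. With until_force (N) it stops when the force on the tool has changed by that much, and returns True; else False.
- set_joints(angles): joint-space move.
- let_go() and grab(newtons=None): open the fingers fully, or close them until they stop; newtons is the grip in N (None keeps the last).
- sleep(seconds).
- ik(position, orientation): joint angles nearest the present ones, or None.
- get_state(): the state.
- grab_frame(name): name is "scene" or "top"; returns a dict with "img" (420x560x3 uint8, red, green, blue), "fx", "fy", "cx", "cy" (pixels), "k1" (the pictures are not rectified: a ray, as slopes to the right and down, at radius r is drawn at 1 + k1 r^2 times it, then the intrinsics apply), "cam_to_world" (4x4, takes a point from camera to world coordinates). Camera axes: x right, y down, z forward; pixel columns grow to the right and rows downward; lengths in m; the calibration is good to about 2 mm. A picture is of the moment at which its call begins. There is no depth.
A pose or a line that the arm cannot do raises MotionError and nothing moves.
- sign_off(): hands the job in, once; it reports no verdict.
Trained networks look in the newest picture that a camera, given by its name, has taken for a name from the list of things; names that differ only in an ending like _2 or _b are one class to them, and where a whole thing is asked for, a point or a joint stands for the part that bears it (a point fixed in the world has none). Each returns a list of dicts, best first, with "score" (0 to 1); they miss things now and then, are a little off and sometimes report something else, mostly with a low value. They report only what shows in the picture. A call takes as long as a camera call. They do not tell look-alikes from the thing itself.
- spot_in(camera, name): "centre" ([column, row] in pixels, amid what is visible of it).
- silhouettes(camera, name): "mask" (420x560 bool, what is visible of it) and "centre" ([column, row] in pixels, amid what is visible of it).
- tip_of(camera, name): "centre" ([column, row] in pixels: a listed point, or the origin of a listed thing).
The state is a dict: "clock": time; "q": joint angles; "joint_velocities": joint speeds; "tau": joint torques, N m; "position": TCP position; "eef_rot": TCP orientation; "contact_force": force on the tool from outside, world axes, zero at the start; "wrist_torque": the same for the moment, N m; "finger_gap": opening from 0.0 (shut) to 1.0 (fully open).
Only numpy, scipy, OpenCV 4.12 (cv2) and the standard library are available. Lean on these libraries where they do the work, as an engineer would, in place of code of your own. Each camera call takes 0.05 s, during which the arm holds its last target.

## Task

One of the two plywood boxes on the lampworking bench holds the finished ring-shaped glass pendant and must be made ready to carry out to the shop. Open the lids wide to find it, one box at a time, never both together; then shut that box's lid fully and swing its latch bar all the way home into its keeper. Leave the other box with its lid fully shut and its latch swung out, and do not shift the jar or the paddle between the boxes.

Things in the scene. Friction and masses are not known exactly. Their poses are not given: they have to be found in the camera images.
- box_1: plywood box fixed to the bench, 110 (x, front to back) x 150 (y) x 60 mm high, walls and floor 6 mm; the lid brings it to 68.5 mm. Origin: centre of its underside; its -x face is the front, which carries the latch and roughly faces the robot. The two boxes are alike; either may hold either pendant.
- box_1_in (a point): centre of the inner floor of box_1, 6 mm above its underside
- lid_1 (a joint): lid of box_1: 8 mm plywood panel, hinged along the top of the back (+x) wall; 0 = shut, grows in rad as the front edge lifts, up to 1.75. The hinge is stiff (0.13 N m, lid 130 g), so the lid stays wherever it is left and must be brought fully down. A brass tongue 22 mm wide stands 20 mm out from its front edge.
- lid_1_pull (a point): centre of the pull of lid_1: a dark steel barrel lying along the box's y, 18 mm long, 18 mm diameter, on a thin 9 mm stem, its centre 28 mm above the lid's top, on the middle line, 50 mm behind the front edge. Pinched on its two flat ends (fingers closing along the box's y) it can pivot between them as the lid turns.
- lid_1_hinge (a point): middle of the hinge line of lid_1 (which runs along the box's y), at the top of the back wall, 60.5 mm up; the shut pull is 60 mm in front of it and 36 mm higher
- latch_1 (a joint): swing latch of box_1: flat brass bar 10 mm wide, 5 mm thick, turning level about an upright pivot at the box's front, just above lid height, loosely stiff (0.03 N m), stays where left. 0 = closed: bar along the box's -y from the pivot, across the lid's tongue, home in its slotted keeper; grows in rad as the knob end swings out to the front (box's -x), up to 1.6. It starts swung out, clear of the lid.
- latch_1_knob (a point): on the upright dark steel knob at the free end of latch_1, at its gripping height: a round post 12 mm diameter, standing 38 mm above the bar's top; this point is 27 mm above the bar's top and 101 mm above the bench, 72 mm from the pivot. The highest fixed part beneath its path, the keeper, is 78.5 mm above the bench.
- latch_1_pivot (a point): pivot axis of latch_1, at the bar's mid thickness (71.5 mm above the bench), 12 mm in front of the box's front face and 24 mm to the box's +y of the middle line
- box_2: the second box, same build, size and frame as box_1
- box_2_in (a point): centre of the inner floor of box_2, 6 mm above its underside
- lid_2 (a joint): lid of box_2 (same build as box_1's): 8 mm plywood panel, hinged along the top of the back (+x) wall; 0 = shut, grows in rad as the front edge lifts, up to 1.75. The hinge is stiff (0.13 N m, lid 130 g), so the lid stays wherever it is left and must be brought fully down. A brass tongue 22 mm wide stands 20 mm out from its front edge.
- lid_2_pull (a point): centre of the pull of lid_2: a dark steel barrel lying along the box's y, 18 mm long, 18 mm diameter, on a thin 9 mm stem, its centre 28 mm above the lid's top, on the middle line, 50 mm behind the front edge. Pinched on its two flat ends (fingers closing along the box's y) it can pivot between them as the lid turns.
- lid_2_hinge (a point): middle of the hinge line of lid_2 (which runs along the box's y), at the top of the back wall, 60.5 mm up; the shut pull is 60 mm in front of it and 36 mm higher
- latch_2 (a joint): swing latch of box_2 (same build as box_1's): flat brass bar 10 mm wide, 5 mm thick, turning level about an upright pivot at the box's front, just above lid height, loosely stiff (0.03 N m), stays where left. 0 = closed: bar along the box's -y from the pivot, across the lid's tongue, home in its slotted keeper; grows in rad as the knob end swings out to the front (box's -x), up to 1.6. It starts swung out, clear of the lid.
- latch_2_knob (a point): on the upright dark steel knob at the free end of latch_2, at its gripping height: a round post 12 mm diameter, standing 38 mm above the bar's top; this point is 27 mm above the bar's top and 101 mm above the bench, 72 mm from the pivot. The highest fixed part beneath its path, the keeper, is 78.5 mm above the bench.
- latch_2_pivot (a point): pivot axis of latch_2, at the bar's mid thickness (71.5 mm above the bench), 12 mm in front of the box's front face and 24 mm to the box's +y of the middle line
- ring_pendant: the wanted piece: ring-shaped pendant of blue glass, 42 mm outside, 18 mm hole, 12 mm thick, lying flat in one of the boxes; origin at the centre of its underside
- bar_pendant: the other piece: plain straight bar of the same blue glass, 50 x 18 x 12 mm, lying flat in the other box; origin at the centre of its underside
- jar: small amber glass jar, 48 mm diameter, 75 mm tall, standing between the two boxes; origin at the centre of its underside
- paddle: graphite paddle lying between the boxes, handle to -x: black block 75 x 40 x 14 mm and 18 mm thick handle, 200 mm overall; origin at its middle, on the bench
Things that resemble listed ones, but are neither listed nor needed, are in the scene too. What is shaped like the box_1 but purple is not meant.

How it is judged:
By the outcome, as a careful person would: the job done as asked, in the order asked, and still so for the second after the job is handed in, with the robot touching nothing.
It also fails if it takes over 59 s, if anything falls off the work surface, if the arm or the gripper's body presses on something with over 40 N, if the wrist force passes 120 N, or if a joint passes its speed limit or range.

## Working session

There is one attempt and no reset: what is moved stays moved. The work goes in short steps, each a Python script; the robot and the scene stay as the last script left them, time stands still between calls to the robot, and variables do not carry over. Pictures are saved under pics/ and viewed, and the job is handed in when it is done.

```bash
mkdir -p pics; ls
python3 - <<'E'
from cell import *
import cv2
for n in ("scene","top"):
    f=grab_frame(n); cv2.imwrite(f"pics/{n}0.png",f["img"][:,:,::-1])
    print(n,{k:f[k] for k in f if k!="img"})
    for nm in ("lid_1_pull","latch_1_knob","latch_1_pivot","lid_1_hinge","box_1"):
        print(nm,[(d["score"],[round(float(c)) for c in d["centre"]]) for d in tip_of(n,nm)])
print(get_state())
E
```

```text
pics
scene {'fx': 472.48207894679643, 'fy': 472.48207894679643, 'cx': 274.9841265324767, 'cy': 219.53155162569345, 'k1': -0.09599152359107618, 'cam_to_world': array([[-0.71736517,  0.55318127, -0.42353004,  1.02559578],
       [ 0.69667591,  0.57434509, -0.42984928,  0.54188972],
       [ 0.00546782, -0.60342208, -0.79740322,  0.9724383 ],
       [ 0.        ,  0.        ,  0.        ,  1.        ]])}
lid_1_pull [(0.88, [319, 251]), (0.76, [422, 274])]
latch_1_knob [(0.62, [347, 211]), (0.58, [415, 246])]
latch_1_pivot [(0.5, [337, 240])]
lid_1_hinge [(0.98, [303, 277]), (0.8, [404, 305])]
box_1 [(0.88, [411, 301]), (0.8, [312, 274]), (0.73, [210, 193])]
top {'fx': 445.8228192514893, 'fy': 445.8228192514893, 'cx': 281.7825128642974, 'cy': 208.17432805012896, 'k1': -0.1096824360086592, 'cam_to_world': array([[-0.02376285, -0.99752626,  0.06615653,  0.50184729],
       [-0.99971278,  0.02350471, -0.00467765,  0.0488356 ],
       [ 0.00311109, -0.06624868, -0.99779829,  1.02528362],
       [ 0.        ,  0.        ,  0.        ,  1.        ]])}
lid_1_pull [(0.75, [112, 268]), (0.74, [20
[... 282 characters left out ...]
[133, 265]), (0.56, [394, 267])]
{'clock': 0.6, 'q': array([ 9.68818968e-01,  3.26144529e-01, -1.92617260e-01,  1.05200035e+00,
        4.99295915e-06,  1.43662403e+00]), 'joint_velocities': array([-0.00102581,  0.00138326, -0.00057846,  0.00042535,  0.00102326,
       -0.00081978]), 'tau': array([-1.35764158e-04, -4.43094277e+01,  2.62644374e+01,  1.52149027e-03,
       -1.29467280e-04,  2.67369934e-06]), 'position': array([0.24799183, 0.49093025, 0.23130451]), 'eef_rot': array([-2.67581016e+00, -1.64606460e+00, -4.59078538e-05]), 'contact_force': array([ 0.02366654,  0.71864231, -0.05097851]), 'wrist_torque': array([ 0.04739765,  0.01052281, -0.00703459]), 'finger_gap': 0.9994772868933044}
```

View pics/scene0.png

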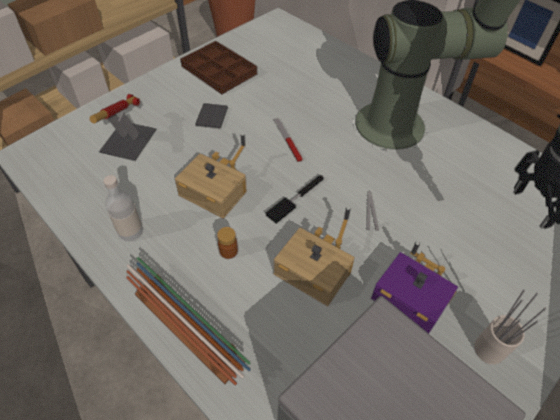

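View pics/top0.png

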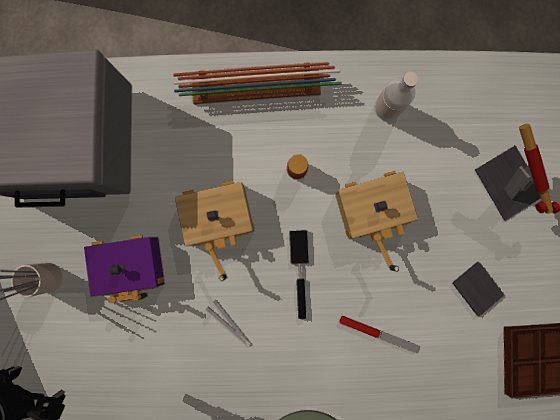

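Run:
```python
import cv2
t=cv2.imread("pics/top0.png"); s=cv2.imread("pics/scene0.png")
a=cv2.resize(t[165:295,165:265],None,fx=4,fy=4,interpolation=cv2.INTER_CUBIC)
b=cv2.resize(t[160:290,325:425],None,fx=4,fy=4,interpolation=cv2.INTER_CUBIC)
cv2.imwrite("pics/tc.png",cv2.hconcat([a,b]))
a=cv2.resize(s[200:310,265:365],None,fx=4,fy=4,interpolation=cv2.INTER_CUBIC)
b=cv2.resize(s[125:235,165:265],None,fx=4,fy=4,interpolation=cv2.INTER_CUBIC)
cv2.imwrite("pics/sc.png",cv2.hconcat([a,b]))
```

```text
(no output)
```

View pics/tc.png

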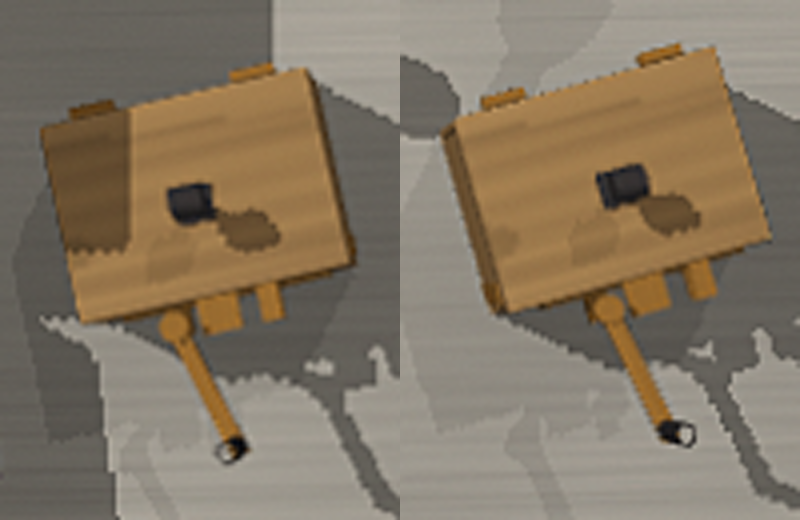

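View pics/sc.png

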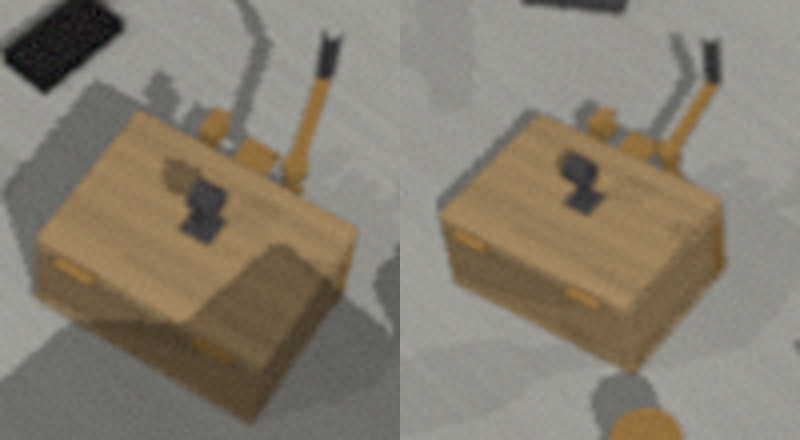

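```bash
cat > h.py <<'E'
import numpy as np, cv2, pickle
from scipy.optimize import least_squares
from scipy.spatial.transform import Rotation as R
def project(f,P):
    P=np.atleast_2d(P); T=np.linalg.inv(f["cam_to_world"]); c=P@T[:3,:3].T+T[:3,3]
    K=np.array([[f["fx"],0,f["cx"]],[0,f["fy"],f["cy"]],[0,0,1]])
    return cv2.projectPoints(c,np.zeros(3),np.zeros(3),K,np.array([f["k1"],0,0,0,0]))[0][:,0]
def w(b,p):  # box local->world
    c,s=np.cos(b[2]),np.sin(b[2]); p=np.atleast_2d(p).astype(float)
    return np.c_[b[0]+c*p[:,0]-s*p[:,1], b[1]+s*p[:,0]+c*p[:,1], p[:,2]]
def knob(th,z=.101):
    return np.array([-.067-.072*np.sin(th), .024-.072*np.cos(th), z])
C=[(.055,.075,.0685),(.055,-.075,.0685),(-.055,-.075,.0685),(-.055,.075,.0685)]
def model(b): return np.vstack([w(b,C),w(b,(-.005,0,.0965)),w(b,knob(b[3],.112))])
E
python3 - <<'E'
from h import *; from cell import *
F={n:grab_frame(n) for n in("top","scene")}
obs={"A":{"top":((165,165),[(40,130),(305,70),(352,265),(80,320),(190,203),(232,450)]),
 "scene":((265,200),[(262,370),(38,240),(138,112),(357,235),(207,197),(330,38)])},
"B":{"top":((325,160),[(55,117),(316,48),(370,240),(102,306),(225,186),(284,434)]),
 "scene":((165,125),[(228,310),(40,210),(136,112),(321,205),(179,166),(311,42)])}}
out={}
for k,o in obs.items():
    px={n:np.array(p)/4.+np.array(of)-.375 for n,(of,p) in o.items()}
    def res(b,ns=("top","scene")): return np.concatenate([(project(F[n],model(b))-px[n]).ravel() for n in ns])
    x0=[.5,.2 if k=="A" else -.2,.2,1.2]
    for ns in (("top",),("scene",),("top","scene")):
        r=least_squares(res,x0,args=(ns,),loss="soft_l1"); print(k,ns,r.x.round(4),r.cost.round(2))
    print(r.fun.reshape(-1,2).round(1).tolist())
    out[k]=r.x
pickle.dump(out,open("b.pkl","wb"))
E
```

```text
A ('top',) [0.557  0.1924 0.1953 1.2628] 1.93
A ('scene',) [0.5589 0.1952 0.197  1.2815] 2.52
A ('top', 'scene') [0.5575 0.1934 0.1977 1.2724] 6.51
[[-0.8, -0.9], [0.3, -1.1], [-0.5, -0.1], [-0.5, 1.3], [-1.0, -0.4], [-0.4, 0.3], [-0.1, -0.1], [-1.3, -1.0], [0.0, -1.3], [0.7, -1.7], [-0.4, 0.4], [-0.4, -1.4]]
B ('top',) [ 0.569  -0.1631  0.2254  1.3403] 1.68
B ('scene',) [ 0.5694 -0.1634  0.2438  1.3995] 3.96
B ('top', 'scene') [ 0.5691 -0.1632  0.229   1.3558] 5.95
[[-0.6, -0.6], [0.0, -0.3], [-0.1, 0.4], [0.8, 1.4], [0.2, -0.7], [-0.2, 0.0], [-1.4, 0.1], [-0.9, 0.7], [1.5, -0.3], [0.8, -1.3], [0.4, 1.4], [-0.1, -0.9]]
```

```bash
cat >> h.py <<'E'
B=pickle.load(open("b.pkl","rb")) if __import__("os").path.exists("b.pkl") else {}
def rotm(b,phi,sg=1,yaw=0):
    a=b[2]+yaw; bx=np.array([np.cos(a),np.sin(a),0]); by=np.array([-np.sin(a),np.cos(a),0])
    z=-(np.cos(phi)*np.array([0,0,1])+np.sin(phi)*bx); x=sg*by
    return np.c_[x,np.cross(z,x),z]
def pullpose(b,lid,phi,sg=1,off=.019):
    a=np.arctan2(.036,.060)+lid; r=np.hypot(.036,.06)
    p=w(b,(.055-r*np.cos(a),0,.0605+r*np.sin(a)))[0]; M=rotm(b,phi,sg)
    return p+off*M[:,2], R.from_matrix(M).as_rotvec()
def knobpose(b,th,sg=1,yaw=0,off=.019,up=0):
    M=rotm(b,0,sg,yaw); p=w(b,knob(th))[0]+np.array([0,0,up])
    return p+off*M[:,2], R.from_matrix(M).as_rotvec()
E
python3 - <<'E'
from h import *; from cell import *
for k in "AB":
  for sg in (1,-1):
    for lid in (0,.8,1.2,1.5,1.65):
      print(k,sg,lid,[(round(float(phi),1),None if (q:=ik(*pullpose(B[k],lid,phi,sg))) is None else np.round(q,2).tolist()) for phi in ([0] if lid<.5 else [.4,.7])])
    for th in (1.3,.6,0): 
      for y in (np.pi/2, th+np.pi/2): print("knob",th,None if (q:=ik(*knobpose(B[k],th,sg,y))) is None else np.round(q,2).tolist())
E
```

```text
A 1 0 [(0.0, [0.21, 0.53, -0.3, 0.74, 0.0, 0.01])]
A 1 0.8 [(0.4, [0.21, 0.89, 0.39, 1.47, 0.0, 0.01]), (0.7, [0.21, 1.22, 0.93, 1.99, 0.01, 0.01])]
A 1 1.2 [(0.4, [0.21, 0.95, 0.52, 1.54, 0.0, 0.01]), (0.7, None)]
A 1 1.5 [(0.4, [0.21, 1.0, 0.62, 1.59, 0.0, 0.01]), (0.7, None)]
A 1 1.65 [(0.4, [0.21, 1.03, 0.66, 1.6, 0.0, 0.01]), (0.7, None)]
knob 1.3 [0.22, 0.33, -0.63, 0.61, 0.0, -1.55]
knob 1.3 [0.22, 0.33, -0.63, 0.61, 0.0, -2.85]
knob 0.6 [0.14, 0.36, -0.58, 0.63, 0.0, -1.63]
knob 0.6 [0.14, 0.36, -0.58, 0.63, 0.0, -2.23]
knob 0 [0.12, 0.42, -0.48, 0.67, 0.0, -1.65]
knob 0 [0.12, 0.42, -0.48, 0.67, 0.0, -1.65]
A -1 0 [(0.0, [0.21, 0.53, -0.3, 0.74, 0.0, -3.13])]
A -1 0.8 [(0.4, [0.21, 0.89, 0.39, 1.47, 0.0, -3.13]), (0.7, [0.21, 1.22, 0.93, 1.99, 0.01, -3.14])]
A -1 1.2 [(0.4, [0.21, 0.95, 0.52, 1.54, 0.0, -3.13]), (0.7, None)]
A -1 1.5 [(0.4, [0.21, 1.0, 0.62, 1.59, 0.0, -3.13]), (0.7, None)]
A -1 1.65 [(0.4, [0.21, 1.03, 0.66, 1.6, 0.0, -3.13]), (0.7, None)]
knob 1.3 [0.22, 0.33, -0.63, 0.61, -0.0, 1.6]
knob 1.3 [0.22, 0.33, -0.63, 0.61, 0.0, 0.3]
knob 0.6 [0.14, 0.36, -0.58,
[... 824 characters left out ...]
6, 0.72, -0.0, -2.34]
B -1 0 [(0.0, [-0.41, 0.54, -0.29, 0.74, 0.0, 2.5])]
B -1 0.8 [(0.4, [-0.28, 0.85, 0.32, 1.39, -0.19, 2.67]), (0.7, [-0.24, 1.13, 0.76, 1.84, -0.29, 2.78])]
B -1 1.2 [(0.4, [-0.26, 0.9, 0.43, 1.46, -0.18, 2.68]), (0.7, [-0.22, 1.23, 0.98, 1.97, -0.28, 2.79])]
B -1 1.5 [(0.4, [-0.25, 0.95, 0.51, 1.49, -0.18, 2.7]), (0.7, None)]
B -1 1.65 [(0.4, [-0.24, 0.98, 0.55, 1.5, -0.18, 2.7]), (0.7, None)]
knob 1.3 [-0.57, 0.35, -0.59, 0.63, -0.0, 0.78]
knob 1.3 [-0.57, 0.35, -0.59, 0.63, 0.0, -0.52]
knob 0.6 [-0.58, 0.43, -0.47, 0.68, -0.0, 0.76]
knob 0.6 [-0.58, 0.43, -0.47, 0.68, 0.0, 0.16]
knob 0 [-0.54, 0.49, -0.36, 0.72, -0.0, 0.8]
knob 0 [-0.54, 0.49, -0.36, 0.72, -0.0, 0.8]
```

```bash
cat >> h.py <<'E'
from cell import *
def phi_of(l): return .5*l/1.5
def approach(b,sg=1):
    p,r=pullpose(b,0,0,sg)
    movep(p+[0,0,.06],r); move_l(p,.12); grab(50)
def sweep(b,l0,l1,sg=1,n=8,v=.08):
    for l in np.linspace(l0,l1,n+1)[1:]:
        p,r=pullpose(b,l,phi_of(l),sg); move_l(p,v,r)
def stat(m=""):
    s=get_state(); print(m,"t",round(s["clock"],2),"gap",round(s["finger_gap"],3),"F",s["contact_force"].round(1),"p",s["position"].round(4))
def snap(n,name):
    f=grab_frame(n); cv2.imwrite(f"pics/{name}.png",f["img"][:,:,::-1]); return f
E
python3 - <<'E'
from h import *
b=B["A"]
# check all
for l in np.linspace(0,1.5,9): assert ik(*pullpose(b,l,phi_of(l))) is not None,l
approach(b); stat("grab")
sweep(b,0,.4,n=2); stat("0.4"); snap("scene","o1")
E
```

```text
grab t 3.58 gap 0.201 F [-1.6  2.6  3.3] p [0.5526 0.1931 0.0779]
0.4 t 4.22 gap 0.2 F [-5.8  2.7 -1.2] p [0.566  0.1958 0.0968]
```

View pics/o1.png

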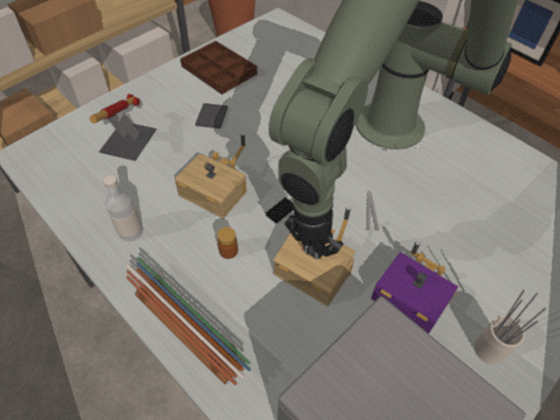

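The pull is held (at about 312,240) and the lid of the left box has started to lift, so I'm going on.

Run:
```python
from h import *
b=B["A"]
sweep(b,.4,1.5,n=6); stat("1.5"); a=snap("scene","o2")["img"]; c=snap("top","o3")["img"]
```

```text
1.5 t 6.09 gap 0.199 F [-4.9  3.7  7.2] p [0.6328 0.2095 0.1071]
```

View pics/o2.png

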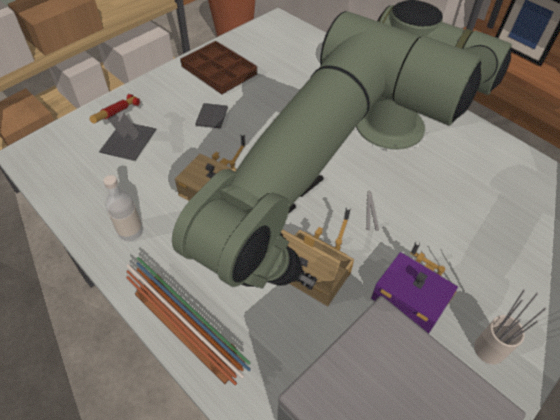

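View pics/o3.png

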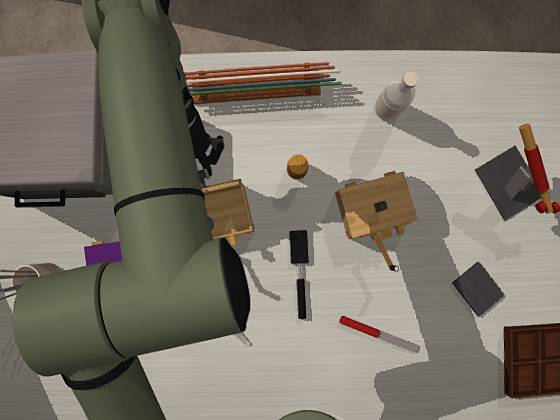

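Run:
```python
from h import *
b=B["A"]
let_go()
p,r=pullpose(b,1.5,phi_of(1.5)); M=rotm(b,phi_of(1.5))
try: move_l(p-.09*M[:,2],.2)
except MotionError as e: print(e)
stat("out")
q=get_state()["q"].copy(); print(q.round(2))
q2=q.copy(); q2[0]-=.55; q2[1]-=.3; set_joints(q2); stat("side")
c=snap("top","o4")["img"]; snap("scene","o5")
cv2.imwrite("pics/o4c.png",cv2.resize(c[140:300,150:300][:,:,::-1],None,fx=4,fy=4)[:600])
for nm in("ring_pendant","bar_pendant"): print(nm,[(d["score"],d["centre"]) for d in spot_in("top",nm)])
```

```text
the arm cannot follow that straight line within its joint ranges
out t 6.86 gap 0.997 F [-0.2  0.4 -0.7] p [0.6336 0.2085 0.1062]
[0.21 1.12 0.83 1.78 0.   0.01]
side t 8.44 gap 0.996 F [ 0.4 -0.1  0.7] p [ 0.6762 -0.1614  0.3097]
ring_pendant [(0.78, [202.2, 223.9])]
bar_pendant []
```

View pics/o4c.png

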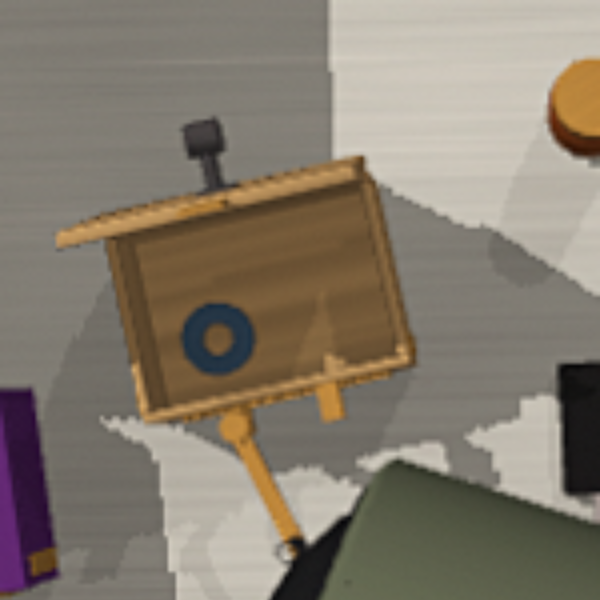

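View pics/o5.png

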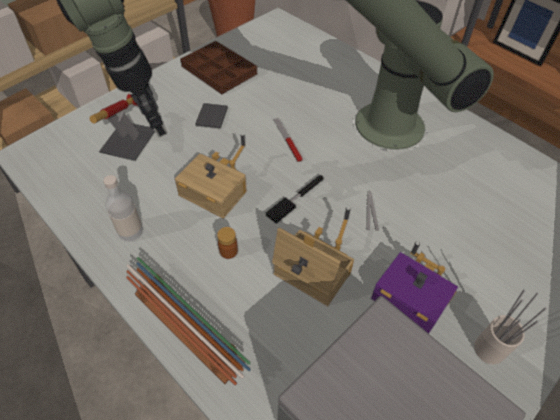

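The ring is in this box: the blue ring shows at about crop (218,338), image (204,224). It stays the chosen box. I'll check the actual lid angle, then regrip the pull along the reversed path and close.

Run:
```python
from h import *
b=B["A"]
f=grab_frame("top"); g=grab_frame("scene")
print([(d["score"],d["centre"]) for d in tip_of("top","lid_1_pull")],[(d["score"],d["centre"]) for d in tip_of("scene","lid_1_pull")])
for l in (1.4,1.5,1.6): 
    p,r=pullpose(b,l,0); p=p+[0,0,.019]; print(l,project(f,p).round(1),project(g,p).round(1))
```

```text
[(0.72, [197.8, 168.9]), (0.6, [111.4, 270.3])] [(0.76, [418.0, 279.3]), (0.65, [295.5, 267.5]), (0.64, [210.8, 189.8])]
1.4 [[200.3 173.5]] [[295.6 269.6]]
1.5 [[199.9 170.7]] [[293.9 272.5]]
1.6 [[199.6 168.1]] [[292.2 275.4]]
```

Run:
```python
from h import *
b=B["A"]
q=ik(*pullpose(b,1.5,phi_of(1.5)))
set_joints(q); stat("back"); grab(50); stat("grip")
sweep(b,1.5,.1,n=8,v=.09); stat(".1")
sweep(b,.1,0.,n=1,v=.05); stat("0")
p=get_state()["position"]
print(move_l(p-[0,0,.008],.02,until_force=20)); stat("press")
let_go()
move_l(get_state()["position"]+[0,0,.07],.15)
q=get_state()["q"].copy(); q[0]-=.45; set_joints(q)
stat("away"); c=snap("top","c1")["img"]; d=snap("scene","c2")["img"]
v=cv2.hconcat([cv2.resize(c[165:295,165:265],None,fx=4,fy=4),cv2.resize(d[190:320,265:365],None,fx=4,fy=4)])
cv2.imwrite("pics/c12.png",v[:,:,::-1])
```

```text
back t 10.43 gap 0.999 F [-0.2  0.1 -0.2] p [0.6346 0.2071 0.1074]
grip t 11.05 gap 0.198 F [1.1 4.3 1.6] p [0.6335 0.2097 0.1066]
.1 t 13.3 gap 0.199 F [2.7 5.6 1.6] p [0.5576 0.194  0.0847]
0 t 13.58 gap 0.196 F [0.1 4.6 4.7] p [0.5543 0.1934 0.0789]
True
press t 13.8 gap 0.199 F [-2.  -0.6  6.5] p [0.5542 0.1934 0.0788]
away t 16.11 gap 1.004 F [ 0.1  0.5 -0.3] p [ 0.5828 -0.0648  0.1473]
```

View pics/c12.png

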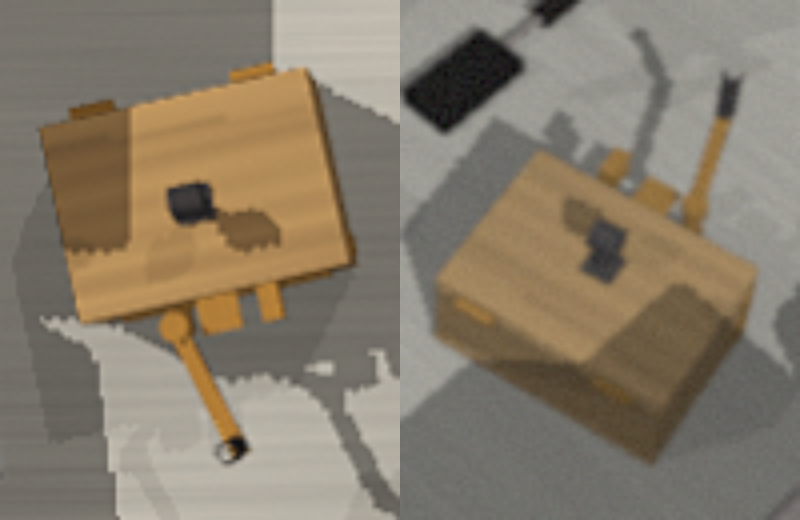

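The lid looks shut in both views (pull at image (212,216) as at the start), but the force stop tripped early. I'll press the front of the lid with closed fingers to be sure.

Run:
```python
from h import *
b=B["A"]
grab(50)
p=w(b,(-.042,-.025,.0685))[0]; r=R.from_matrix(rotm(b,0)).as_rotvec()
movep(p+[0,0,.05],r)
print(move_l(p+[0,0,.006],.12))
print(move_l(p-[0,0,.006],.03,until_force=25)); stat("press")
for dz in (.001,.002):
    z=get_state()["position"]
    F=get_state()["contact_force"][2]
    if F<20: move_l(z-[0,0,.002],.02,until_force=20); stat("press+")
sleep(.1); stat("hold")
move_l(get_state()["position"]+[0,0,.05],.2)
```

```text
False
True
press t 18.78 gap 0.001 F [-3.4  0.3 11.6] p [0.5225 0.1607 0.0684]
press+ t 19.03 gap 0.002 F [-5.8 -1.1 16.2] p [0.5225 0.1607 0.0683]
press+ t 19.28 gap 0.002 F [-5.6 -1.7 16.6] p [0.5225 0.1607 0.0683]
hold t 19.38 gap -0.003 F [-6.  -1.2 16.1] p [0.5225 0.1607 0.0683]
```

Run:
```python
from h import *
b=B["A"]
kp=lambda t,up=0: knobpose(b,t,1,np.pi/2-t,up=up)
th=b[3]
for t in np.linspace(th,-.05,8): assert ik(*kp(t)) is not None
let_go()
p,r=kp(th,.06); print(ik(p,r).round(2)); movep(p,r); move_l(kp(th)[0],.1); grab(40); stat("grip")
for t in np.linspace(th,0.05,9)[1:]:
    p,r=kp(t); move_l(p,.08,r)
stat(".05")
p,r=kp(-.06); print(move_l(p,.03,r,until_force=20)); stat("home")
snap("scene","l1")
```

```text
[ 0.22  0.24 -0.56  0.77  0.   -0.28]
grip t 22.48 gap 0.127 F [-1.7 -0.2  2.8] p [0.4237 0.1696 0.0822]
.05 t 24.88 gap 0.126 F [ 0.3 -4.8  5.8] p [0.4975 0.1324 0.0822]
False
home t 25.3 gap 0.122 F [-5.8 -6.2 12.4] p [0.5023 0.1333 0.082 ]
```

View pics/l1.png

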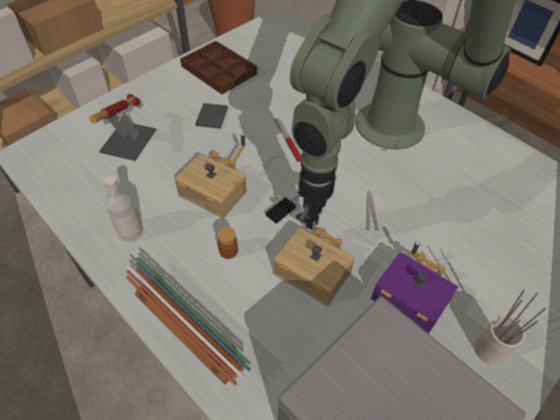

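Run:
```python
from h import *
b=B["A"]
kp=lambda t,up=0: knobpose(b,t,1,np.pi/2-t,up=up)
print(kp(0)[0].round(4),kp(-.06)[0].round(4))
bx=np.array([np.cos(b[2]),np.sin(b[2]),0])
p0=get_state()["position"]
print(move_l(p0+.006*bx,.03,until_force=15)); stat("push")
let_go(); move_l(get_state()["position"]+[0,0,.09],.2)
q=get_state()["q"].copy(); q[0]+=-.6; set_joints(q); stat("away")
c=snap("top","c3")["img"]; d=snap("scene","c4")["img"]
v=cv2.hconcat([cv2.resize(c[165:295,165:265],None,fx=4,fy=4),cv2.resize(d[190:320,265:365],None,fx=4,fy=4)])
cv2.imwrite("pics/c34.png",v[:,:,::-1])
F=grab_frame("top"); G=grab_frame("scene")
for t in (0,.05,.1): print(t,[(project(f,w(b,knob(t,.112)))[0]-np.array(o)).round(1)*4 for f,o in((F,(165,165)),(G,(265,190)))])
```

```text
[0.5012 0.1332 0.082 ] [0.5054 0.1341 0.082 ]
False
push t 25.6 gap 0.123 F [-11.8  -8.   19. ] p [0.5024 0.1333 0.0818]
away t 28.09 gap 1.001 F [0.5 0.2 0.4] p [ 0.4949 -0.1747  0.1708]
0 [array([296.8, 296. ]), array([191.2, 108.4])]
0.05 [array([298. , 303.2]), array([194.4, 104.4])]
0.1 [array([299.2, 310. ]), array([198. , 100.4])]
```

View pics/c34.png

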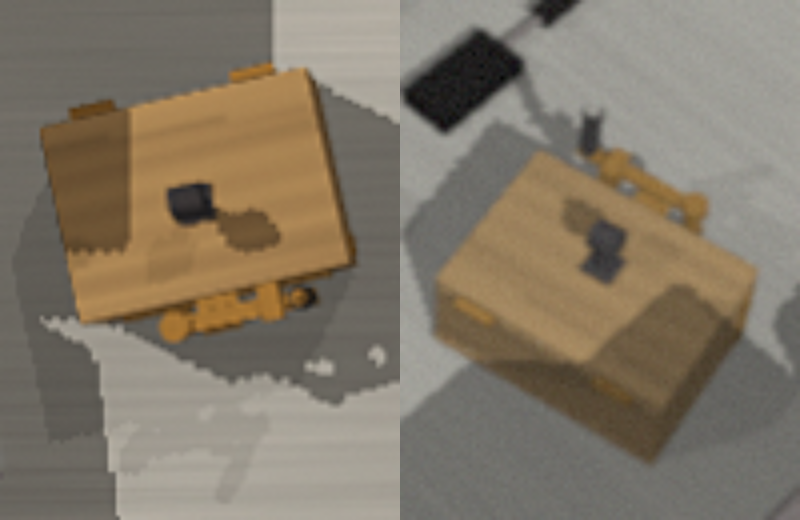

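View pics/c3.png

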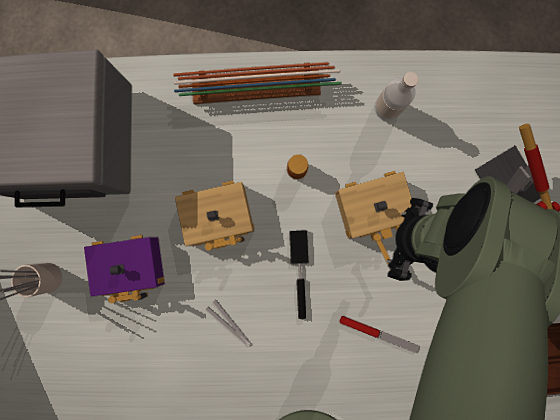

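Run:
```python
from h import *
sign_off(); stat("done")
```

```text
the job is handed in; nothing more can be done
the job is handed in; nothing more can be done
```

The ring pendant is shut and latched in the plywood box on the robot's left (+y), and the job is handed in at about 28 s of the 59 s allowed. I opened that lid to about 1.5 rad and saw the ring inside. I then closed the lid by its pull, pressed it down at the front, and swung the latch bar home by its knob. The other box was never opened or touched, because the ring was in the first one.

Last checks:
- **Lid:** the first press on the pull stopped early on its force limit. A second press with closed fingers met the lid top at 68.4 mm, against 68.5 mm when shut, and held there.
- **Latch:** the bar stopped within 1.3 mm of the computed closed position and would not move further under about 20 N. In the pictures the knob sits at the closed position in both views. In the top view it is about 3 pixels to one side, but that is along the bar, not in its swing.
- **Other box, jar and paddle:** the last top picture shows the other lid shut and its latch bar still swung out, its knob end hidden by the arm. The jar and paddle are where they started. I checked these by eye only.

One straight-line retreat behind the open lid was refused as out of joint range, so I backed off with a joint move instead. The lid still stood at about 1.5 rad afterwards.

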